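# Set the carton length stop to the yellow notch

### The job

Set the packing gauge for the yellow cartons: push the stop's upright plate along the rail until its pin drops into the notch beside the yellow tag, going on over any other notch on the way, then leave it there. Only push: do not pinch the stop between the fingers and do not pull the red pin up. Leave the tape roll, the bin, the carton and the screw box where they are.

Things in the scene. Friction and masses are not known exactly. Their poses are not given: they have to be found in the camera images.
- gauge: Carton length gauge: grey board 190 (x) by 400 mm (y, along the rail), 12 thick, fixed. Origin: centre of underside. Along x = +45 mm runs a steel rail 30 mm wide, top 34 mm above the bench, with V notches across it at y = -100, -50, +50, +100 mm. A low fence (110 mm long, 10 thick, top 42 mm above the bench) stands across the board's near half at y = -192 mm.
- stop (a joint): Position of the stop along the rail (m), growing to the gauge's +y: 0 mid rail, travel -0.12 to 0.12, notches at -0.10, -0.05, 0.05, 0.10. It only slides. 2 to 3 N moves it on the flat rail; about 8 mm before a notch centre the force falls to nothing, the stop jumps forward and centres itself (also if released within 6 mm); pushing on out of a notch takes 10 to 12 N.
- stop_mark (a point): Point on the stop, on the rail's top line (34 mm above the bench) directly under the pin; a black pointer runs from here towards the tags. Its y in the gauge's frame is the stop's position along the rail.
- stop_plate (a point): Middle of the top edge of the stop's upright plate, 85 mm above the bench. The plate stands across the rail: it runs 49 mm to either side of this point in the gauge's x (its far end at the rail saddle), is 16 mm thick in y with its black pads (faces 8 mm either side), and reaches down to 19 mm above the bench. Push on its +y or -y face.
- stop_left: Black left (+y) half of the stop: the pad 92 x 58 mm on the plate's +y face and the +y half of the saddle (44 mm in x, to 18 mm from the middle in y, its top 53 mm above the bench). Origin at the stop mark, axes as the gauge.
- stop_right: Black right (-y) half of the stop, the mirror image of the left half. Origin at the stop mark, axes as the gauge.
- pin (a joint): Height of the stop's spring-loaded index pin (m): 0 riding on the rail's flat top, about -0.006 when it has dropped into a notch, positive if it is pulled up by its knob.
- pin_top (a point): Top of the red round knob (22 mm across, 12 mm high) of the index pin, on the saddle over the rail; 84 mm above the bench when riding, 78 mm when dropped in.
- tag_yellow: Yellow tag, a flat square 22 x 22 mm, 3 mm thick, fixed on the grey board beyond the rail beside one of the four notches. Origin at the centre of its underside; its axes are parallel to the gauge's. The notch lies at the same y (along the rail), 36 mm nearer the robot.
- tag_blue: Blue tag, a flat square 22 x 22 mm, 3 mm thick, fixed on the grey board beyond the rail beside one of the four notches. Origin at the centre of its underside; its axes are parallel to the gauge's. The notch lies at the same y (along the rail), 36 mm nearer the robot.
- tag_red: Red tag, a flat square 22 x 22 mm, 3 mm thick, fixed on the grey board beyond the rail beside one of the four notches. Origin at the centre of its underside; its axes are parallel to the gauge's. The notch lies at the same y (along the rail), 36 mm nearer the robot.
- tag_white: White tag, a flat square 22 x 22 mm, 3 mm thick, fixed on the grey board beyond the rail beside one of the four notches. Origin at the centre of its underside; its axes are parallel to the gauge's. The notch lies at the same y (along the rail), 36 mm nearer the robot.
- tape_roll: Loose roll of brown tape lying flat, 90 mm across, 48 mm high; origin at the centre of its underside.
- parts_bin: Loose yellow open plastic bin, 150 x 100 mm, 70 mm high; origin at the centre of its underside.
- carton: Loose small brown carton, 100 x 80 mm, 60 mm high; origin at the centre of its underside.
- screw_box: Loose little paper box with a blue band, 35 x 55 mm, 28 mm high, in front of the gauge; origin at the centre of its underside.

How it is judged:
By the outcome, as a careful person would: the job done as asked, in the order asked, and still so for the second after the job is handed in, with the robot touching nothing.
It also fails if it takes over 42 s, if anything falls off the work surface, if the arm or the gripper's body presses on something with over 40 N, if the wrist force passes 120 N, or if a joint passes its speed limit or range.

### The arm

A 6-joint arm with a two-finger parallel gripper is mounted at the origin on the work surface. World frame = base frame: x ahead of the robot, y to its left, z up, the work surface at z = 0. Lengths are in m, angles in rad, forces in N, time in s.
With the tool pointing down it reaches from about 0.3 to 0.825 m from the base axis. Payload 5.4 kg.
Tool frame: the origin (TCP) lies on the mounting face of the last link; the fingertips stand 190 mm ahead of it and the grasp point (between the pads) lies ahead of it (env.grip_depth is the z of the grasp point in the tool frame, in m); z points along the fingers, y is the line along which they close (so a half turn about z gives the same grasp; the last joint's range is limited). The gripper opens to 92 mm and grips with 3 to 60 N. Pads are 20 mm wide; open, the fingers measure 128 mm over their backs; the gripper's body (75 mm by 189 mm) begins 69 mm behind the grasp point.
Start: joints at [0.895, 0.158, 1.597, -0, 1.386, -0.21], TCP at [0.258, 0.514, 0.405] pointing down, gripper open.
Joint ranges: [-2.91, 2.91], [-0.94, 2.29], [0.18, 2.7], [-1.29, 4.43], [0.17, 2.64], [-3, 3]. Speed limits (rad/s): [2.57, 2.57, 3.14, 3.14, 3.14, 3.14].

### API

Orientations are given as a rotation vector (axis times angle).
In Python, from workcell import env gives the robot as it stands.
- The arm moves only by the tool arm_command, never from a script. Its argument "motion" is a list that holds one entry, the list of rows, each a list of 5 numbers: the shift along the tool's x, y, z as a fraction of full scale, then the turn about the tool's z as a fraction of full scale, then the opening, from -1 (shut) to 1 (fully open). In form: [[[x, y, z, turn, jaw], ...]]. A call has 1 to 20 rows; each row is the pose to reach, as a shift and turn from the pose commanded when the call began, along the tool's axes at that moment; what a row does not reach only later rows make up. Full scale, the value 1, is 0.25 m for a shift and 60 degrees for a turn. A row lasts 1/10 s, in which the tool goes at most 50 mm and 8.59 degrees, less where a joint would pass 70% of its speed; a pose out of reach is approached as far as the arm can. A call with a number of a shift or a turn outside -1 to 1 is refused whole. A call with a gripper value outside its range is refused whole. The fingers move at their own pace and stop on an object; "squeeze" is the grip in N (left out, the last holds). Time passes only in rows, so rows that repeat a pose let the fingers close. It gives the time, the measured TCP pose, the force, the opening and the grip force at its end, in the units of the state.
- env.sense(): the state, without advancing time (a new reading comes with each control period).
- env.capture(name): name is "scene" or "side" or "wrist"; returns the picture (480x640x3 uint8, red, green, blue); there is no depth.
- env.camera_model(name): a dict with "fx", "fy", "cx", "cy" (pixels), "eye" and "attitude" of the camera in the world. Camera axes: x right, y down, z forward; pixel columns grow to the right and rows downward; lengths in m; the calibration is good to about 2 mm. A picture is of the moment at which its call begins: read the wrist's pose just before it. camera_model takes no time and is no camera call; for the wrist camera it gives the pose at the moment of the call.
- env.hand_in(): hands the job in; it is judged then, once.
The state is a dict: "t": time; "joints": joint angles; "joint_velocities": joint speeds; "joint_torque": joint torques, N m; "eef_pos": TCP position; "tcp_rot": TCP orientation; "force": force on the tool from outside, world axes, zero at the start; "moment": the same for the moment, N m; "finger_gap": finger opening in m; "grip_force": force on a finger pad.
Only numpy, scipy, OpenCV 4.12 (cv2) and the standard library are available. Lean on these libraries where they do the work, as an engineer would, in place of code of your own. Each camera call takes 0.05 s, during which the arm holds its last target. There are 200 camera calls.

## Working session

There is one attempt and no reset: what is moved stays moved. The work goes in short steps, Python scripts to look and compute and a tool call to move; the robot and the scene stay as the last step left them, time stands still between calls to the robot, and variables do not carry over. Pictures are saved under pics/ and viewed, at most 10 in all, crops included, and the job is handed in when it is done.

Besides the shell and the picture viewer there is one more tool, called after "Request:" by a JSON object that holds its "api" and its "payload", one argument or row to a line. arm_command: Moves the arm, as the interface text tells. Shift numbers are shares of 0.25 m and turn numbers shares of 60 degrees, none past 1 either way. Its arguments: {"type":"object","properties":{"motion":{"type":"array"},"squeeze":{"type":"number"}},"required":["motion"]}

```bash
mkdir -p pics; ls; python3 - <<'E'
from workcell import env
import cv2
s=env.sense();print(s['t'],s['eef_pos'],s['tcp_rot'],s['finger_gap'],env.grip_depth)
for n in("scene","side"):
    cv2.imwrite(f"pics/{n}0.png",env.capture(n)[:,:,::-1]);print(n,env.camera_model(n))
E
```

```text
pics
0.0 [0.25808593 0.51351934 0.40369596] [-7.24872394e-01 -3.05599096e+00  2.76888836e-03] 0.09143814673746722 0.1714
scene {'fx': 562.3390628476433, 'fy': 562.3390628476433, 'cx': 317.7227414064158, 'cy': 235.19524660764606, 'eye': array([ 0.92864104, -0.40923381,  0.94306092]), 'attitude': array([-2.45898678, -0.8229178 ,  0.26445092])}
side {'fx': 507.49054881170855, 'fy': 507.49054881170855, 'cx': 321.5323512896365, 'cy': 232.177279549485, 'eye': array([0.5177886 , 0.73458227, 0.96569433]), 'attitude': array([-0.13034966,  2.92454   , -1.04374899])}
```

View pics/scene0.png

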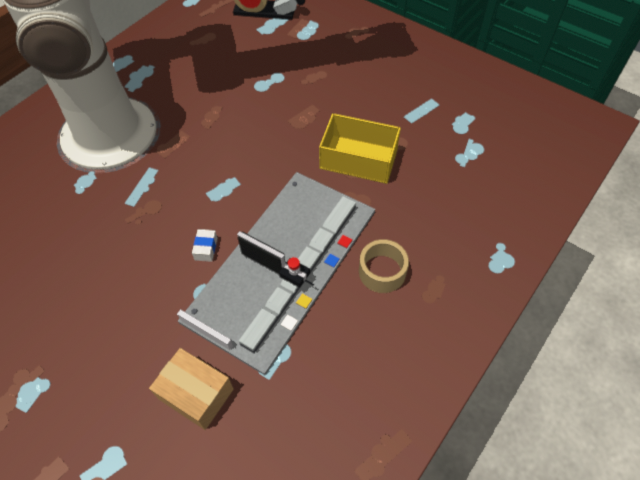

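View pics/side0.png

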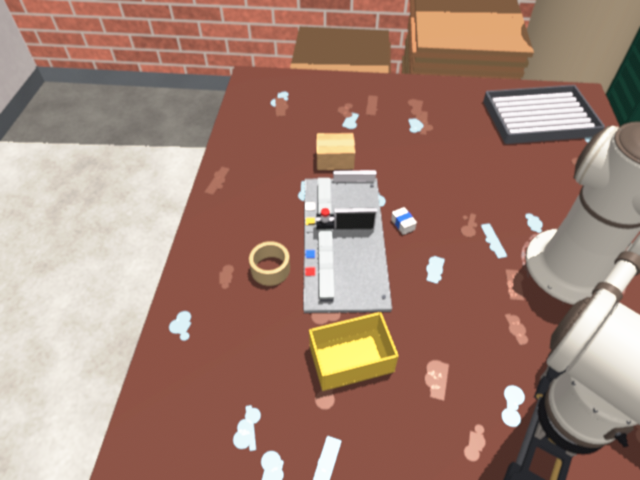

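The scene view shows the tags at about red (345,241), blue (331,260), yellow (304,300) and white (289,323). The red knob is at (293,263), and the fence is at the white end. The side view agrees. Next I'll measure these.

```bash
cat > h.py <<'E'
import numpy as np,cv2
from scipy.spatial.transform import Rotation as R
from workcell import env
def ray(n,uv,z):
    c=env.camera_model(n);A=R.from_rotvec(c['attitude']).as_matrix()
    d=A@[(uv[0]-c['cx'])/c['fx'],(uv[1]-c['cy'])/c['fy'],1]
    return c['eye']+d*(z-c['eye'][2])/d[2]
def blobs(im,box):
    h=cv2.cvtColor(im,cv2.COLOR_RGB2HSV).astype(int);H,S,V=h[...,0],h[...,1],h[...,2]
    M={'red':((H<6)|(H>174))&(S>190)&(V>120),'yellow':(H>18)&(H<30)&(S>170)&(V>120),'blue':(H>105)&(H<125)&(S>150)&(V>100),'white':(S<25)&(V>215)}
    x0,y0,x1,y1=box;o={}
    for k,m in M.items():
        m=m[y0:y1,x0:x1].astype('uint8');n,_,st,ce=cv2.connectedComponentsWithStats(m)
        o[k]=[(int(st[i,4]),(ce[i]+[x0,y0]).round(1)) for i in range(1,n) if st[i,4]>12]
    return o
E
python3 - <<'E'
from h import *
for n,b in(("scene",(180,180,380,380)),("side",(296,170,420,310))):
    for k,v in blobs(env.capture(n),b).items():
        for a,c in v: print(n,k,a,c,ray(n,c,.015)[:2].round(4),ray(n,c,.078)[:2].round(4))
im=cv2.imread('pics/scene0.png')[170:380,170:380];a=cv2.resize(im,None,fx=2.8,fy=2.8,interpolation=2)
cv2.imwrite('pics/c.png',a)
E
```

```text
scene red 84 [344.5 241. ] [0.6045 0.0763] [0.6265 0.0434]
scene red 91 [293.2 262.9] [ 0.5551 -0.0219] [ 0.5804 -0.0482]
scene yellow 110 [303.8 300.7] [ 0.6203 -0.0725] [ 0.6412 -0.0953]
scene blue 140 [203.5 241. ] [ 0.3833 -0.0884] [ 0.4203 -0.1102]
scene blue 105 [331.4 260. ] [0.6095 0.0267] [ 0.6312 -0.0029]
scene white 106 [205.  233.2] [ 0.3731 -0.0734] [ 0.4108 -0.0962]
scene white 126 [201.2 249.6] [ 0.3934 -0.1055] [ 0.4297 -0.1261]
scene white 243 [203.9 326.7] [ 0.5092 -0.2197] [ 0.5377 -0.2325]
scene white 140 [288.7 321.9] [ 0.6245 -0.1217] [ 0.6452 -0.1412]
side blue 66 [401.7 218.5] [ 0.3977 -0.1007] [ 0.4056 -0.0453]
side blue 44 [309.8 253.5] [0.6128 0.0268] [0.6065 0.0737]
side white 125 [354.7 172. ] [ 0.5215 -0.2551] [ 0.5213 -0.1895]
side white 395 [324.6 193.1] [ 0.5951 -0.1704] [ 0.59   -0.1105]
side white 26 [305.  185.2] [ 0.6487 -0.1944] [ 0.6401 -0.1328]
side white 13 [378.2 197.2] [ 0.457  -0.1679] [ 0.461  -0.1081]
side white 102 [310.  205.4] [ 0.6282 -0.1245] [ 0.6209 -0.0675]
side white 153 [354.1 209.3] [ 0.5165 -0.121 ] [ 0.5165 -0.0643]
side white 79 [399.5 211.8] [ 0.403  -0.1225] [ 0.4106 -0.0657]
side white 99 [408.  222.2] [ 0.3824 -0.09  ] [ 0.3914 -0.0353]
side white 1102 [328.6 268.3] [0.5655 0.0651] [0.5624 0.1094]
side white 15 [375.1 268.3] [0.4596 0.0557] [0.4635 0.1007]
side white 17 [370.2 275.1] [0.4702 0.0755] [0.4734 0.1192]
side white 15 [314.5 280.8] [0.5943 0.102 ] [0.5892 0.1439]
side white 25 [385.3 283.1] [0.436  0.0942] [0.4414 0.1366]
side white 38 [346. 302.] [0.5205 0.1509] [0.5204 0.1896]
side white 34 [337.1 304.4] [0.5394 0.1587] [0.538  0.1968]
```

View pics/c.png

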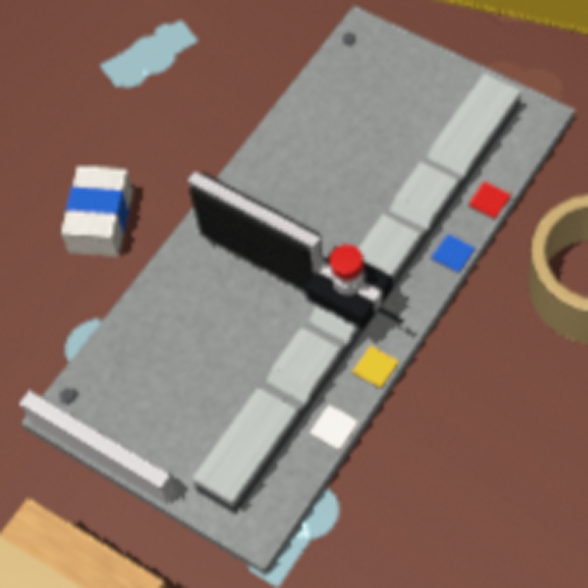

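Yellow is at gauge y = −0.05 and the stop is at about −0.023, so I need to push it about 27 mm toward −y with no notch in between. The gauge yaw is about 5.8°. I'll approach the +y face with the fingers shut.

Request:
{"api": "arm_command", "payload": {
  "motion": [
    [[-0.46,-0.34,0,0,-1],[-0.92,-0.68,0,0,-1],[-0.92,-0.68,0,0,-1],[-0.92,-0.68,0,0,-1],[-0.92,-0.68,0,0,-1],[-0.92,-0.68,0,0,-1],[-0.92,-0.68,0,0,-1],[-0.92,-0.68,0,0,-1],[-0.92,-0.68,0,0,-1]]
  ],
  "squeeze": 20
}}

```text
t: 1.1
eef_pos: [0.3869, 0.2593, 0.4046]
tcp_rot: [-0.723, -3.057, -0.0]
force: [-0.3, -0.6, -0.0]
finger_gap: 0.0221
grip_force: 0.0
```

Request:
{"api": "arm_command", "payload": {
  "motion": [
    [[-0.92,-0.68,0,0.958,-1],[-0.92,-0.68,0,0.958,-1],[-0.92,-0.68,0,0.958,-1],[-0.92,-0.68,0,0.958,-1],[-0.92,-0.68,0,0.958,-1],[-0.92,-0.68,0,0.958,-1],[-0.92,-0.68,0,0.958,-1],[-0.92,-0.68,0,0.958,-1],[-0.92,-0.68,0,0.958,-1],[-0.92,-0.68,0,0.958,-1],[-0.92,-0.68,0,0.958,-1]]
  ]
}}

```text
t: 2.2
eef_pos: [0.5164, 0.0044, 0.4047]
tcp_rot: [-2.102, -2.335, -0.0]
force: [-0.7, 1.0, -0.7]
finger_gap: 0.0007
grip_force: 0.0
```

```bash
cat >> h.py <<'E'
X=np.array([.995,.1005]);Y=np.array([-.1005,.995]);O=np.array([.5341,-.0309])
def st():
    s=env.sense();M=R.from_rotvec(s['tcp_rot']).as_matrix();p=s['eef_pos'][:2]-O
    tip=s['eef_pos']+.19*M[:,2]
    q=tip[:2]-O
    print('t',s['t'],'tcp',s['eef_pos'].round(4),'tip gauge',(q@X).round(4),(q@Y).round(4),tip[2].round(4),'F',s['force'].round(1),'gap',s['finger_gap'].round(4));print(M.round(3))
    return M,tip
def shift(M,tip,gx,gy,z):
    w=O+gx*X+gy*Y;print('shift frac',(M.T@(np.r_[w,z]-tip)/.25).round(3))
def stop(z=.084):
    for a,c in blobs(env.capture('scene'),(220,200,330,340))['red']:
        q=ray('scene',c,z)[:2]-O;print('knob',a,c,(q@X).round(4),(q@Y).round(4))
E
python3 - <<'E'
from h import *
M,t=st();shift(M,t,-.015,.035,.16);shift(M,t,-.015,.035,.045)
cv2.imwrite('pics/a.png',env.capture('scene')[:,:,::-1])
E
```

```text
Traceback (most recent call last):
  File "h.py", line 21, in st
    print('t',s['t'],'tcp',s['eef_pos'].round(4),'tip gauge',(q@X).round(4),(q@Y).round(4),tip[2].round(4),'F',s['force'].round(1),'gap',s['finger_gap'].round(4));print(M.round(3))
                                                                                                                                         ^^^^^^^^^^^^^^^^^^^^^
AttributeError: 'float' object has no attribute 'round'
```

```bash
sed -i "s/s\['finger_gap'\].round(4)/s['finger_gap']/" h.py
python3 - <<'E'
from h import *
M,t=st();shift(M,t,-.015,.035,.16);shift(M,t,-.015,.035,.045)
cv2.imwrite('pics/a.png',env.capture('scene')[:,:,::-1]);stop()
E
```

```text
t 2.2 tcp [0.5164 0.0044 0.4047] tip gauge -0.0141 0.0369 0.2147 F [-0.7  1.  -0.7] gap 0.0006580967881550438
[[-0.104  0.995  0.   ]
 [ 0.995  0.104  0.   ]
 [ 0.     0.    -1.   ]]
shift frac [-0.008 -0.004  0.219]
shift frac [-0.008 -0.004  0.679]
knob 91 [293.2 262.9] 0.0465 -0.0246
```

View pics/a.png

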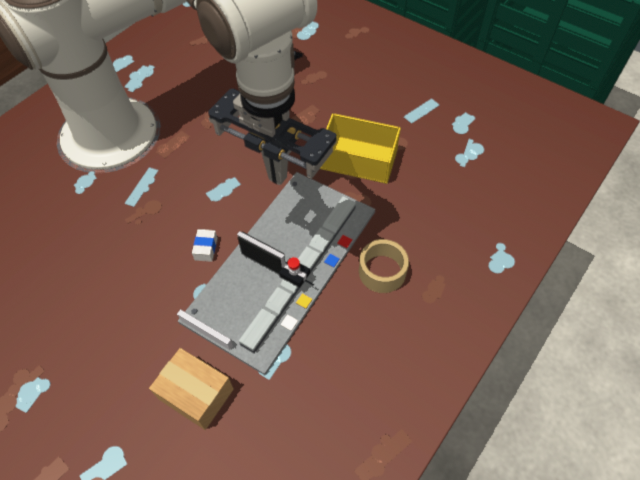

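The picture shows the gripper above the +y side of the stop, clear of the bin. The knob is still at (293,263). I'll descend.

Request:
{"api": "arm_command", "payload": {
  "motion": [
    [[0,0,0.15,0,-1],[0,0,0.3,0,-1],[0,0,0.42,0,-1],[0,0,0.52,0,-1],[0,0,0.6,0,-1],[0,0,0.66,0,-1],[0,0,0.66,0,-1],[0,0,0.66,0,-1]]
  ]
}}

```text
t: 3.1
eef_pos: [0.5167, 0.0034, 0.2401]
tcp_rot: [2.105, 2.332, 0.0]
force: [0.9, 0.3, 0.2]
finger_gap: 0.0005
grip_force: 0.0
```

```bash
python3 - <<'E'
from h import *
st();stop()
E
```

```text
t 3.1 tcp [0.5167 0.0034 0.2401] tip gauge -0.0139 0.0359 0.0501 F [0.9 0.3 0.2] gap 0.0005160899744115876
[[-0.102  0.995  0.   ]
 [ 0.995  0.102 -0.   ]
 [-0.     0.    -1.   ]]
knob 91 [293.2 262.9] 0.0465 -0.0246
```

Request:
{"api": "arm_command", "payload": {
  "motion": [
    [[-0.04,0,0,0,-1],[-0.08,0,0,0,-1],[-0.12,0,0,0,-1],[-0.14,0,0,0,-1],[-0.15,0,0,0,-1],[-0.16,0,0,0,-1],[-0.17,0,0,0,-1],[-0.18,0,0,0,-1],[-0.19,0,0,0,-1],[-0.2,0,0,0,-1],[-0.21,0,0,0,-1],[-0.21,0,0,0,-1],[-0.21,0,0,0,-1],[-0.21,0,0,0,-1]]
  ]
}}

```text
t: 4.55
eef_pos: [0.5219, -0.0491, 0.2397]
tcp_rot: [2.105, 2.331, -0.001]
force: [0.4, 0.2, 0.1]
finger_gap: 0.0002
grip_force: 0.2
```

```bash
python3 - <<'E'
from h import *
st();stop()
cv2.imwrite('pics/b.png',cv2.resize(env.capture('scene')[150:390,150:410,::-1],None,fx=2.4,fy=2.4))
E
```

```text
t 4.55 tcp [ 0.5219 -0.0491  0.2397] tip gauge -0.014 -0.017 0.0497 F [0.4 0.2 0.1] gap 0.0001875027883849221
[[-0.102  0.995  0.   ]
 [ 0.995  0.102 -0.001]
 [-0.001 -0.    -1.   ]]
knob 100 [289.4 268. ] 0.0464 -0.0367
```

View pics/b.png

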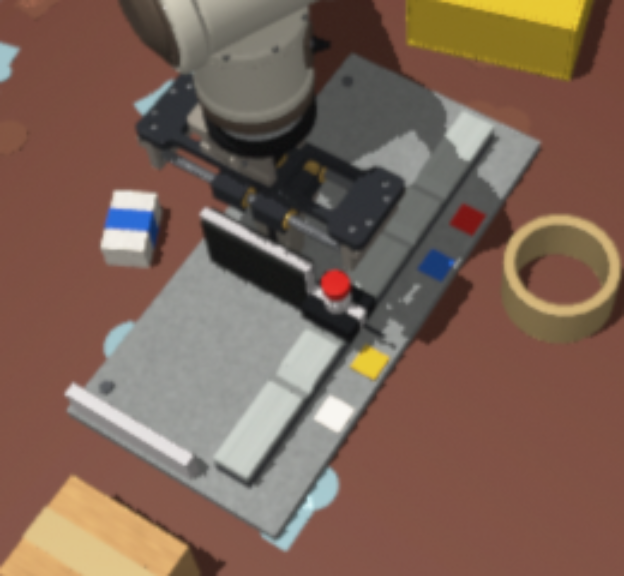

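The stop has moved to about −0.036 with the knob at (289,268) and is still riding. I'll push gently into the notch.

Request:
{"api": "arm_command", "payload": {
  "motion": [
    [[-0.006,0,0,0,-1],[-0.012,0,0,0,-1],[-0.018,0,0,0,-1],[-0.024,0,0,0,-1],[-0.03,0,0,0,-1],[-0.03,0,0,0,-1],[-0.03,0,0,0,-1]]
  ]
}}

```text
t: 5.35
eef_pos: [0.5227, -0.0567, 0.2397]
tcp_rot: [2.105, 2.331, -0.001]
force: [-0.3, -0.2, 0.7]
finger_gap: 0.0004
grip_force: 0.0
```

```bash
python3 - <<'E'
from h import *
st();stop();stop(.078)
E
```

```text
t 5.35 tcp [ 0.5227 -0.0567  0.2397] tip gauge -0.014 -0.0247 0.0497 F [-0.3 -0.2  0.7] gap 0.00039325985932055246
[[-0.101  0.995  0.   ]
 [ 0.995  0.101 -0.001]
 [-0.001  0.    -1.   ]]
knob 100 [284.9 275.7] 0.048 -0.0536
knob 101 [285.  275.8] 0.0462 -0.0511
```

The stop jumped ahead of the finger to about −0.050 with the pin down. I'll back away and lift.

Request:
{"api": "arm_command", "payload": {
  "motion": [
    [[0.04,0,0,0,-1],[0.1,0,0,0,-1],[0.16,0,0,0,-1],[0.16,0,0,0,-1],[0.16,0,-0.1,0,-1],[0.16,0,-0.3,0,-1],[0.16,0,-0.5,0,-1],[0.3,0,-0.7,0,-1],[0.6,0,-0.7,0,-1],[0.8,0,-0.7,0,-1],[0.8,0,-0.7,0,-1],[0.8,0,-0.7,0,-1]]
  ]
}}

```text
t: 6.65
eef_pos: [0.5015, 0.146, 0.4151]
tcp_rot: [-2.099, -2.337, -0.002]
force: [0.6, -0.9, 0.7]
finger_gap: 0.0006
grip_force: 0.0
```

```bash
python3 - <<'E'
from h import *
st();stop(.078)
cv2.imwrite('pics/d.png',cv2.resize(env.capture('scene')[170:390,150:410,::-1],None,fx=2.4,fy=2.4))
E
```

```text
t 6.65 tcp [0.5015 0.146  0.4151] tip gauge -0.0146 0.1794 0.2251 F [ 0.6 -0.9  0.7] gap 0.0006321455156870746
[[-0.107  0.994  0.001]
 [ 0.994  0.107  0.001]
 [ 0.001  0.001 -1.   ]]
knob 98 [284.9 275.9] 0.0461 -0.0514
```

View pics/d.png

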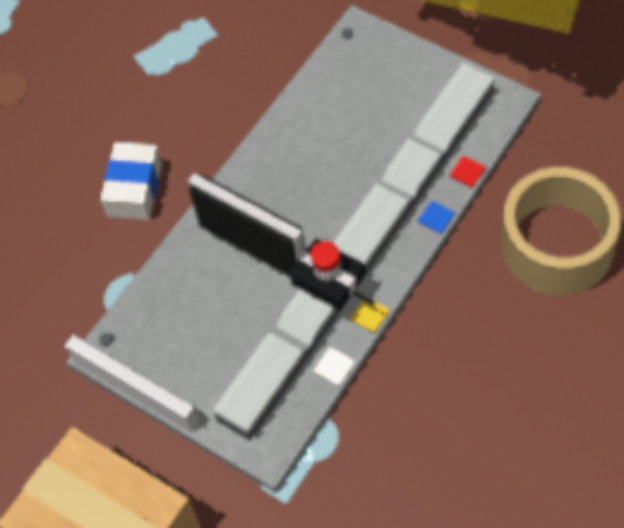

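The knob at (285,276) and the pointer both line up with the yellow tag, and the other objects haven't moved. Handing in.

```bash
python3 -c "
from workcell import env
print(env.hand_in())"
```

```text
the job is handed in; nothing more can be done
None
```

The stop is in the notch beside the yellow tag: the camera puts it at about −0.051 m against the nominal −0.05, with the pin apparently dropped, pushed only, nothing else visibly moved, and the job handed in at about 6.7 s.

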